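Clip a test panel into the lift stage and crank it to its top setting

ROBOT

A 7-joint arm with a two-finger parallel gripper is mounted at the origin on a cart in front of the work surface, level with it; the furniture and walls round the work are solid. World frame = base frame: x ahead of the robot, y to its left, z up, the work surface at z = 0. Lengths are in m, angles in rad, forces in N, time in s.
With the tool pointing down it reaches from about 0.4 to 0.85 m from the base axis. Payload 4.5 kg.
Tool frame: the origin (TCP) lies on the centre line of the jaws, within the pads' length; the fingertips stand 8 mm ahead of it and the grasp point (between the pads) lies 11 mm behind it; z points along the fingers, x is the direction in which the jaws open and shut, and the axes are right-handed (so a half turn about z gives the same grasp; the last joint's range is limited). The gripper opens to 88 mm and grips with 3 to 60 N. Pads are 18 mm wide; open, the fingers measure 123 mm over their backs; the gripper's body (75 mm by 187 mm) begins 45 mm behind the grasp point.
Start: joints at [-1.231, 0.689, -0.195, 1.565, 0.157, 0.902, -0.215], TCP at [0.188, 0.596, 0.247] pointing down, gripper open.
Joint ranges: [-3.01, 3.01], [-0.46, 2.08], [-1.47, 1.51], [0.13, 2.56], [-1, 4.14], [0.04, 2.09], [-2.66, 2.66]. Speed limits (rad/s): [2.57, 2.57, 3.14, 3.14, 3.14, 3.14, 3.14].

INTERFACE

Orientations are given as a unit quaternion [x, y, z, w].
In Python, from plant import r gives the robot as it stands.
- The arm moves only by the shell command python3 -m pendant 'ROWS' [FORCE]. ROWS is JSON, a list of rows, each a list of 3 entries, a list of its own where there are three numbers: the turn, a rotation vector about the tool's x, y, z in rad, then the shift along the tool's x, y, z in m, then the opening, from 0 (shut) to 1 (fully open). In form: [[[wx, wy, wz], [tx, ty, tz], claw], ...]. A call has 1 to 10 rows; each row is the pose to reach, as a shift and turn from the pose commanded when the call began, along the tool's axes at that moment; what a row does not reach only later rows make up. A row lasts 1/10 s, in which the tool goes at most 50 mm and 8.59 degrees, less where a joint would pass 70% of its speed; a pose out of reach is approached as far as the arm can. A call with a gripper value outside its range is refused whole. The fingers move at their own pace and stop on an object; FORCE is the grip in N (left out, the last holds). Time passes only in rows, so rows that repeat a pose let the fingers close. It gives the time, the measured TCP pose, the force and the opening at its end, in the units of the state.
- r.get_state(): the state, without advancing time (a new reading comes with each control period).
- r.snapshot(name): name is "scene" or "top" or "wrist"; returns a dict with "image" (400x640x3 uint8, red, green, blue), "mtx" (3x3 intrinsics, pixels), "dist" ([k1, k2, p1, p2, k3] as OpenCV has them; the pictures are not rectified), "R" (3x3) and "t" (3): a world point X has camera coordinates R X + t; the wrist camera has in their place "T_tool_cam" (4x4, takes a point from camera to tool coordinates, whose origin is the TCP and whose axes are the tool frame's). Camera axes: x right, y down, z forward; pixel columns grow to the right and rows downward; lengths in m; the calibration is good to about 2 mm. A picture is of the moment at which its call begins: read the wrist's pose just before it. There is no depth.
- r.finish_job(): hands the job in, once; it reports no verdict.
The state is a dict: "clock": time; "q": joint angles; "qd": joint speeds; "joint_torque": joint torques, N m; "tool_pos": TCP position; "eef_rot": TCP orientation; "contact_force": force on the tool from outside, world axes, zero at the start; "moment": the same for the moment, N m; "opening": opening from 0.0 (shut) to 1.0 (fully open).
Only numpy, scipy, OpenCV 4.12 (cv2) and the standard library are available. Lean on these libraries where they do the work, as an engineer would, in place of code of your own. Each camera call takes 0.05 s, during which the arm holds its last target. There are 200 camera calls.

TASK

Take the coated test panel with the green handle bar out of the rack and press its thin lower edge down into the middle of the sprung clip on the lift stage until it sits on the clip's floor. Then crank the stage's handwheel clockwise (seen from above), raising the panel, until you feel the top stop, and back it off a quarter turn so that the screw does not jam. Leave the panel with the orange bar and the beaker where they are.

Things in the scene. Friction and masses are not known exactly. Their poses are not given: they have to be found in the camera images.
- green_panel_grip (a point): Centre of the green handle bar of the loose test panel (50 to 80 g): an upright plate 4 mm thick (x), 50 mm wide (y), 80 mm high, whose top 15 mm is the bar, 12 mm thick (x) by 50 mm (y); pinch it across the 12 mm. z is up. This point is 72.5 mm above the panel's lower edge. The panel starts upright in one of the rack's two slots.
- green_panel_foot (a point): Middle of the lower edge of the green-handled panel, 72.5 mm below its handle bar's centre; same axes.
- orange_panel_grip (a point): Centre of the orange handle bar of a second panel of the same shape, which stays in the other slot of the rack.
- panel_rack: Grey rack, 60 x 174 mm, 30 mm high, origin under its centre, fixed. Two slots in line along its y, centred at y = +42.5 and -42.5 mm, each 6 mm wide (x), 55 mm long, 24 mm deep, floor 6 mm up. The panels stand in them and lift straight up.
- stage: Grey lift stage, fixed; base 120 (x) x 310 (y) mm, origin under its centre. Clip on an aluminium carriage at y = -95 mm, handwheel at y = +95 mm. Two guide posts with tops 116 mm high stand 30 mm to the +x side of the clip's middle, at 34 mm either way along y. The carriage rises 12 mm per turn of the handwheel; the clip's floor is 70 mm high at the bottom stop.
- clip_floor (a point): Middle of the clip's floor, where the panel's lower edge must come to rest. x: across the clip (the panel's thickness), y: along it, z: up. Two steel jaws 60 mm long (y), 2 mm apart, each give way sideways against a spring (about 3 N). Upright to 16 mm above this point, then flared lips to 26 mm with a 14 mm wide mouth. Pushing the panel in takes 5 to 15 N.
- wheel_hub (a point): Centre of the handwheel at mid height of its rim, on the vertical wheel axis. Rim 102 mm outside diameter, 12 mm thick; the hub reaches 8 mm above this point. Its axes turn with the wheel.
- crank_center (a point): Centre of the red upright crank grip on the rim: round, 18 mm in diameter, 46 mm high, 45 mm from the wheel axis; this point is 36 mm above the hub point, 26 mm above the grip's foot. The grip spins freely on its own pin, so a gripper can hold it and circle the axis without turning.
- handwheel (a joint): Handwheel angle in rad, growing clockwise seen from above, which raises the carriage; 0 is the bottom stop, and the travel is a little under three turns to the hard top stop, which is to be felt. Starts at 5 to 9 rad. Turning takes about 0.1 N m (2 to 3 N at the grip); it stays where it is left.
- beaker: Empty glass beaker, 54 mm across, 68 mm high, origin under its centre; a bystander.
- green_panel: The whole green-handled panel; origin in the middle of its lower edge.
Mind the look-alikes: they are no part of the job. Leave any blue or pink look-alike of the green_panel alone.

How it is judged:
By the outcome, as a careful person would: the job done as asked, in the order asked, and still so for the second after the job is handed in, with the robot touching nothing.
It also fails if it takes over 72 s, if anything falls off the work surface, if the arm or the gripper's body presses on something with over 40 N, if the wrist force passes 120 N, or if a joint passes its speed limit or range.

## Working session

There is one attempt and no reset: what is moved stays moved. The work goes in short steps, Python scripts to look and compute and a shell command to move; the robot and the scene stay as the last step left them, time stands still between calls to the robot, and variables do not carry over. Pictures are saved under pics/ and viewed, about 8 in all and at most 12, crops included, and the job is handed in when it is done.

```bash
ls; mkdir -p pics; python3 - <<'E'
from plant import r
import cv2
s=r.get_state();print({k:s[k] for k in('clock','tool_pos','eef_rot','contact_force','opening')})
import numpy as np,pickle
d={n:r.snapshot(n) for n in('scene','top')}
pickle.dump(d,open('s0.pkl','wb'))
for n in d: cv2.imwrite(f'pics/{n}0.png',d[n]['image'][:,:,::-1]);print(n,d[n]['mtx'],d[n]['dist'],d[n]['R'],d[n]['t'])
E
```

```text
pics
{'clock': 0.0, 'tool_pos': array([0.18804355, 0.5953819 , 0.24588845]), 'eef_rot': array([ 8.06533163e-01,  5.91188112e-01, -7.04771015e-04,  6.13160399e-04]), 'contact_force': array([-0.08096739,  0.54274047,  0.90900839]), 'opening': 1.0021051068199038}
scene [[409.90852603   0.         322.45780702]
 [  0.         409.90852603 199.01597915]
 [  0.           0.           1.        ]] [0.03177381 0.         0.         0.         0.        ] [[ 0.79191323 -0.61039319  0.01713467]
 [-0.31428759 -0.43148842 -0.845601  ]
 [ 0.5235425   0.66425741 -0.53354039]] [-0.54465134  0.18523978  0.83033611]
top [[444.04630235   0.         323.47265731]
 [  0.         444.04630235 199.03473209]
 [  0.           0.           1.        ]] [-0.04841552  0.          0.          0.          0.        ] [[ 0.00428784 -0.99989113  0.01411916]
 [-0.99287537 -0.00593825 -0.11900937]
 [ 0.11908026 -0.01350828 -0.99279274]] [-0.1711894   0.54674929  1.24286078]
```

View pics/scene0.png

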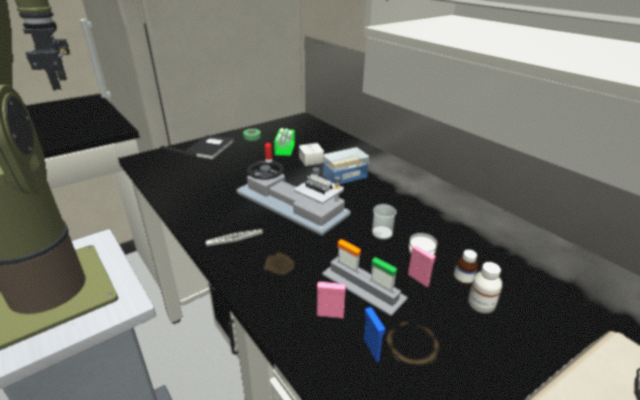

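View pics/top0.png

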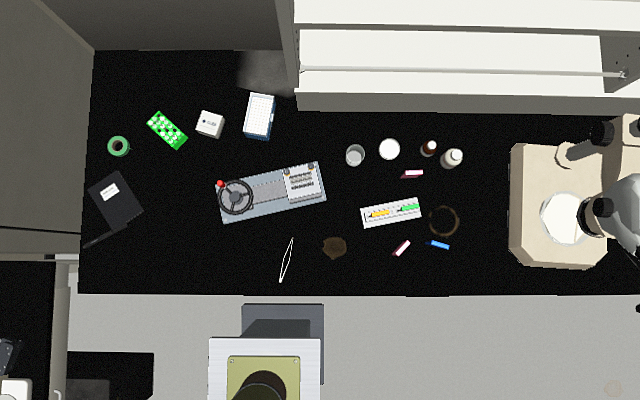

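Scene and top show: the rack with an orange bar (scene 349,248 / top 378,213) and a green bar (scene 384,268 / top 408,208); stage with wheel (top 235,197), red grip (top 220,184) and clip (top 302,182). Green candidates: the bar in the rack, a green box (top 167,130) and green tape (top 118,146). Blue (439,244) and pink (402,248; 411,174) plates are look-alikes. Only the bar in the rack slot fits.

```bash
cat > h.py <<'E'
import numpy as np,cv2
from scipy.spatial.transform import Rotation as Ro
def ray(s,uv,tool=None):
    """origin, unit direction in the world; tool=(pos,quat) for the wrist camera"""
    p=cv2.undistortPoints(np.array([[uv]],float),s['mtx'],np.array(s['dist']))[0,0]
    d=np.array([p[0],p[1],1.])
    if 'R' in s: R=np.array(s['R']).T; o=-R@np.array(s['t'])
    else:
        T=np.array(s['T_tool_cam']);Rt=Ro.from_quat(tool[1]).as_matrix()
        R=Rt@T[:3,:3]; o=Rt@T[:3,3]+tool[0]
    d=R@d; return o,d/np.linalg.norm(d)
def plane(od,z): o,d=od; return o+d*(z-o[2])/d[2]
def tri(rays):
    A=sum(np.eye(3)-np.outer(d,d) for o,d in rays);b=sum((np.eye(3)-np.outer(d,d))@o for o,d in rays)
    X=np.linalg.solve(A,b); return X,[np.linalg.norm(np.cross(X-o,d)) for o,d in rays]
HUE={'green':(45,80),'orange':(10,28),'red':(0,6)}
def blobs(im,c,smin=140,vmin=80,amin=15):
    h=cv2.cvtColor(im,cv2.COLOR_RGB2HSV);m=cv2.inRange(h,(HUE[c][0],smin,vmin),(HUE[c][1],255,255))
    n,l,st,ce=cv2.connectedComponentsWithStats(m)
    return [(st[i,4],ce[i].round(1),st[i,:4]) for i in range(1,n) if st[i,4]>=amin],l
E
python3 - <<'E'
import pickle;from h import *
d=pickle.load(open('s0.pkl','rb'))
for n in d:
  for c in HUE: print(n,c,[(a,list(ce),list(b)) for a,ce,b in blobs(d[n]['image'],c)[0]])
a=cv2.resize(d['top']['image'][150:260,200:460],None,fx=3,fy=3,interpolation=2)[:,:,::-1]
cv2.imwrite('pics/crop0.png',a)
E
```

```text
scene green [(np.int32(270), [np.float64(284.6), np.float64(147.2)], [np.int32(274), np.int32(129), np.int32(21), np.int32(27)]), (np.int32(226), [np.float64(384.0), np.float64(265.3)], [np.int32(372), np.int32(257), np.int32(25), np.int32(18)])]
scene orange [(np.int32(234), [np.float64(348.6), np.float64(246.8)], [np.int32(337), np.int32(239), np.int32(24), np.int32(17)]), (np.int32(26), [np.float64(469.4), np.float64(265.2)], [np.int32(465), np.int32(263), np.int32(10), np.int32(5)])]
scene red [(np.int32(115), [np.float64(267.7), np.float64(149.8)], [np.int32(264), np.int32(142), np.int32(8), np.int32(17)])]
top green [(np.int32(388), [np.float64(169.4), np.float64(132.1)], [np.int32(146), np.int32(111), np.int32(42), np.int32(39)]), (np.int32(63), [np.float64(409.7), np.float64(206.9)], [np.int32(401), np.int32(204), np.int32(19), np.int32(7)])]
top orange [(np.int32(69), [np.float64(380.2), np.float64(212.8)], [np.int32(372), np.int32(210), np.int32(17), np.int32(7)])]
top red [(np.int32(44), [np.float64(220.4), np.float64(183.1)], [np.int32(217), np.int32(180), np.int32(8), np.int32(7)])]
```

View pics/crop0.png

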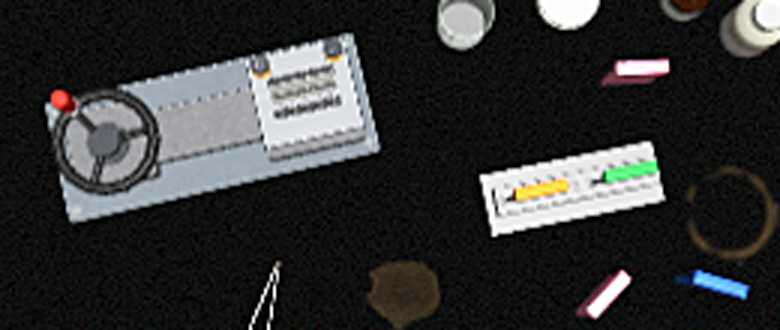

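The crop confirms that the green bar (crop 630,173) stands in the rack's slot next to the orange one. I'll triangulate roughly, then plan a wrist view.

```bash
python3 - <<'E'
import pickle;from h import *
from plant import r
d=pickle.load(open('s0.pkl','rb'))
P={'green':((384,265.3),(409.7,206.9)),'orange':((348.6,246.8),(380.2,212.8)),'red':((267.7,149.8),(220.4,183.1))}
for c,(a,b) in P.items(): print(c,*tri([ray(d['scene'],a),ray(d['top'],b)]))
t=lambda u,v,z:plane(ray(d['top'],(200+u/3,150+v/3)),z).round(3)
print('hub',t(105,143,.06),'base corners',[t(*p,.01) for p in((350,35),(380,150),(72,220),(46,105))])
print('rack',[t(*p,.03) for p in((652,142),(664,200),(494,235),(482,176))])
print('clip',t(307,92,.12),'posts',t(260,65,.116),t(333,48,.116))
s=r.get_state();w=r.snapshot('wrist');print(w['T_tool_cam'].round(4),w['mtx'],w['dist']);print(Ro.from_quat(s['eef_rot']).as_matrix().round(3))
E
```

```text
green [ 0.52142215 -0.40700367  0.08225735] [np.float64(0.00017576619921935341), np.float64(0.00017576619921931837)]
orange [ 0.50398165 -0.32426021  0.08226039] [np.float64(0.0005809354011558604), np.float64(0.0005809354011558748)]
red [0.5797158  0.11303464 0.10920943] [np.float64(0.0008590439782249482), np.float64(0.0008590439782248533)]
hub [0.547 0.081 0.06 ] base corners [array([ 0.662, -0.148,  0.01 ]), array([ 0.548, -0.178,  0.01 ]), array([0.478, 0.12 , 0.01 ]), array([0.59 , 0.149, 0.01 ])]
rack [array([ 0.555, -0.441,  0.03 ]), array([ 0.499, -0.451,  0.03 ]), array([ 0.464, -0.287,  0.03 ]), array([ 0.521, -0.276,  0.03 ])]
clip [ 0.587 -0.11   0.12 ] posts [ 0.612 -0.067  0.116] [ 0.628 -0.133  0.116]
[[ 1.000e+00  1.000e-04 -1.000e-04  7.000e-04]
 [-1.000e-04  9.580e-01  2.868e-01 -7.370e-02]
 [ 1.000e-04 -2.868e-01  9.580e-01 -1.375e-01]
 [ 0.000e+00  0.000e+00  0.000e+00  1.000e+00]] [[351.38085284   0.         319.45312106]
 [  0.         351.38085284 198.62677262]
 [  0.           0.           1.        ]] [-0.06195673  0.          0.          0.          0.        ]
[[ 0.301  0.954 -0.   ]
 [ 0.954 -0.301 -0.002]
 [-0.002  0.    -1.   ]]
```

```bash
python3 -m pendant '[[[0,0,1.03],[-0.475,0.54,-0.01],1],[[0,0,1.03],[-0.475,0.54,-0.01],1],[[0,0,1.03],[-0.475,0.54,-0.01],1],[[0,0,1.03],[-0.475,0.54,-0.01],1],[[0,0,1.03],[-0.475,0.54,-0.01],1],[[0,0,1.03],[-0.475,0.54,-0.01],1],[[0,0,1.03],[-0.475,0.54,-0.01],1],[[0,0,1.03],[-0.475,0.54,-0.01],1],[[0,0,1.03],[-0.475,0.54,-0.01],1],[[0,0,1.03],[-0.475,0.54,-0.01],1]]'; python3 -c "
from h import *;from plant import r
s=r.get_state();print(Ro.from_quat(s['eef_rot']).as_matrix().round(3),s['q'].round(2))"
```

```text
clock: 1.15
tool_pos: [0.4474, 0.1664, 0.2537]
eef_rot: [0.993, 0.117, 0.0, -0.0]
contact_force: [2.2, -0.6, 0.1]
opening: 0.998
[[ 0.972  0.233 -0.   ]
 [ 0.233 -0.972  0.   ]
 [ 0.    -0.    -1.   ]] [-0.48  0.49  0.04  2.   -0.03  0.66 -0.18]
```

```bash
python3 -m pendant '[[[0,0,0],[0.067,0.207,-0.01],1],[[0,0,0],[0.067,0.207,-0.01],1],[[0,0,0],[0.067,0.207,-0.01],1],[[0,0,0],[0.067,0.207,-0.01],1],[[0,0,0],[0.067,0.207,-0.01],1],[[0,0,0],[0.067,0.207,-0.01],1],[[0,0,0],[0.067,0.207,-0.01],1]]'; cat > look.py <<'E'
import sys,pickle
from h import *;from plant import r
n=sys.argv[1];s=r.get_state();w=r.snapshot('wrist')
pickle.dump((w,(np.array(s['tool_pos']),s['eef_rot'])),open(n+'.pkl','wb'))
cv2.imwrite(f'pics/{n}.png',w['image'][:,:,::-1]);print(s['tool_pos'],np.abs(s['qd']).max())
for c in HUE: print(c,[(int(a),ce.tolist(),b.tolist()) for a,ce,b in blobs(w['image'],c,120,60,60)[0]])
E
python3 look.py w1
```

```text
clock: 1.85
tool_pos: [0.5592, -0.016, 0.2632]
eef_rot: [0.993, 0.118, -0.001, -0.001]
contact_force: [-0.2, 0.8, -0.6]
opening: 0.999
[ 0.55923423 -0.01603859  0.26320913] 0.030900511370529897
green []
orange [(840, [96.4, 321.3], [80, 292, 39, 67]), (949, [542.2, 322.1], [520, 292, 40, 67]), (2103, [540.2, 380.9], [397, 368, 243, 23])]
red [(596, [385.3, 30.9], [371, 16, 29, 30])]
```

View pics/w1.png

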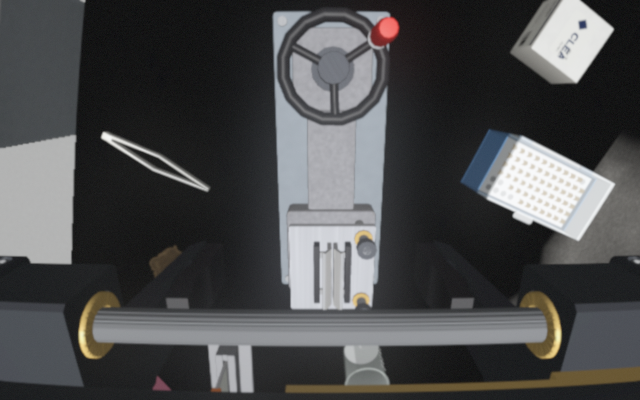

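Wrist view: wheel hub at (333,67), red grip (385,31), clip jaws at (318,272)/(348,272) with the clip's lower end hidden by the gripper. I'll move on for a second view of the clip.

```bash
python3 -m pendant '[[[0,0,0],[-0.01,0.05,0],1],[[0,0,0],[-0.01,0.1,0],1],[[0,0,0],[-0.01,0.15,0],1],[[0,0,0],[-0.01,0.15,0],1],[[0,0,0],[-0.01,0.15,0],1]]'; python3 look.py w2
python3 -m pendant '[[[0,0,0],[-0.03,0.05,0],1],[[0,0,0],[-0.06,0.1,0],1],[[0,0,0],[-0.09,0.15,0],1],[[0,0,0],[-0.11,0.2,0],1],[[0,0,0],[-0.12,0.24,0],1],[[0,0,0],[-0.12,0.24,0],1],[[0,0,0],[-0.12,0.24,0],1]]'; python3 look.py w3
python3 -c "
import cv2,numpy as np
a=cv2.imread('pics/w2.png')[0:240,220:460];b=cv2.imread('pics/w3.png')[:240,160:500]
cv2.imwrite('pics/w23.png',np.hstack([a,b]) )"
```

```text
clock: 2.4
tool_pos: [0.5849, -0.1646, 0.2633]
eef_rot: [0.993, 0.117, -0.0, -0.001]
contact_force: [-0.1, 0.8, -0.3]
opening: 1.001
[ 0.58494634 -0.16456237  0.26333146] 0.04306090519782487
green [(459, [215.5, 367.7], [209, 348, 15, 39])]
orange [(845, [96.5, 321.1], [81, 292, 37, 67]), (926, [541.8, 321.6], [520, 292, 40, 67]), (74, [213.8, 304.9], [208, 297, 11, 13]), (2208, [531.5, 381.3], [369, 368, 271, 24])]
red []
clock: 3.15
tool_pos: [0.524, -0.428, 0.2633]
eef_rot: [0.993, 0.117, -0.0, 0.0]
contact_force: [1.1, 0.2, -0.1]
opening: 0.999
[ 0.52404386 -0.4279956   0.26326369] 0.057770849283472835
green []
orange [(422, [327.0, 43.2], [320, 22, 14, 61]), (684, [95.8, 323.6], [85, 293, 31, 66]), (892, [541.6, 321.7], [521, 292, 37, 67]), (2442, [518.4, 381.8], [338, 368, 302, 24])]
red []
```

View pics/w23.png

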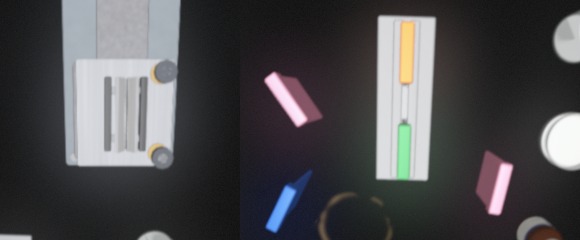

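w2 crop: clip jaws' dark edges at columns ~327 and ~363, rows 76–152. w3: orange bar at (327,52), green bar at (324,151). Next, finer measurements.

```bash
python3 - <<'E'
import pickle;from h import *
w,T=pickle.load(open('w3.pkl','rb'));print(cv2.cvtColor(w['image'][100:180:20,324:325],cv2.COLOR_RGB2HSV).tolist())
w2,T2=pickle.load(open('w2.pkl','rb'));w1,_=pickle.load(open('w1.pkl','rb'))
for n,i,rs in(('w2',w2['image'],(90,114,138)),('w1',w1['image'],(255,285))):
  for k in rs: print(n,k,'from 305',i[k,305:375].astype(int).mean(1).round().astype(int).tolist())
print('w2 col',i.shape,[w2['image'][60:170,c].mean(1).round().astype(int).tolist() for c in(328,)])
a=cv2.resize(w2['image'][50:175,280:410],None,fx=4,fy=4,interpolation=2);b=cv2.resize(w1['image'][205:310,285:385],None,fx=4,fy=4,interpolation=2)
b=cv2.copyMakeBorder(b,0,a.shape[0]-b.shape[0],0,0,0)
# hstack has no overlap: 520 + 280 px
cv2.imwrite('pics/clipz.png',np.hstack([a,b[:,:280]])[:,:,::-1])
E
python3 -m pendant '[[[0,0,0],[0,0.0,0.05],1],[[0,0,0],[-0.005,0.03,0.09],1],[[0,0,0],[-0.005,0.03,0.09],1],[[0,0,0],[-0.005,0.03,0.09],1]]'; python3 look.py w4
```

```text
[[[105, 2, 230]], [[75, 3, 149]], [[68, 95, 239]], [[68, 98, 237]]]
w2 90 from 305 [221, 220, 218, 216, 216, 217, 217, 216, 215, 215, 214, 215, 215, 216, 215, 214, 215, 215, 204, 157, 132, 135, 134, 133, 130, 130, 155, 189, 197, 195, 192, 199, 200, 196, 183, 178, 176, 176, 176, 179, 178, 165, 159, 179, 182, 180, 179, 181, 182, 182, 189, 197, 200, 194, 173, 144, 127, 132, 132, 126, 121, 129, 173, 206, 214, 214, 216, 216, 214, 213]
w2 114 from 305 [220, 220, 217, 217, 217, 217, 218, 217, 216, 216, 215, 215, 216, 216, 215, 214, 214, 215, 203, 153, 133, 137, 136, 133, 130, 139, 176, 209, 217, 214, 206, 203, 200, 190, 182, 178, 177, 177, 185, 198, 196, 164, 163, 180, 183, 182, 181, 183, 182, 184, 193, 200, 193, 162, 114, 111, 133, 135, 129, 122, 125, 161, 199, 214, 215, 217, 217, 216, 215, 214]
w2 138 from 305 [218, 217, 216, 217, 216, 218, 217, 216, 215, 215, 215, 216, 215, 215, 214, 213, 213, 214, 202, 151, 134, 136, 134, 131, 127, 131, 165, 191, 197, 198, 206, 205, 198, 184, 180, 178, 177, 177, 182, 187, 175, 162, 184, 186, 182, 180, 182, 181, 182, 189, 201, 205, 201, 179, 135, 130, 13
[... 1131 characters left out ...]
 133, 134, 133, 133, 133, 131, 132, 132, 131, 132, 132, 132, 132, 131, 132, 131, 133, 130, 132, 131, 131, 131, 130, 131, 130, 131, 132, 145, 182, 208, 216, 217, 217, 217, 217, 216, 216, 217, 217, 216, 215, 204, 175, 118, 73, 61, 61]]
clock: 3.6
tool_pos: [0.528, -0.4538, 0.1728]
eef_rot: [0.993, 0.119, -0.0, -0.002]
contact_force: [-0.1, 1.2, 1.0]
opening: 1.002
[ 0.5279738  -0.4538088   0.17281759] 0.05668018920537903
green []
orange [(663, [332.9, 17.9], [324, 0, 19, 38]), (332, [509.0, 253.8], [491, 243, 43, 24]), (93, [500.9, 274.3], [493, 265, 16, 18]), (820, [95.9, 322.5], [81, 292, 37, 67]), (927, [541.9, 322.4], [520, 292, 40, 67]), (2382, [516.4, 381.8], [305, 368, 335, 24])]
red []
```

View pics/clipz.png

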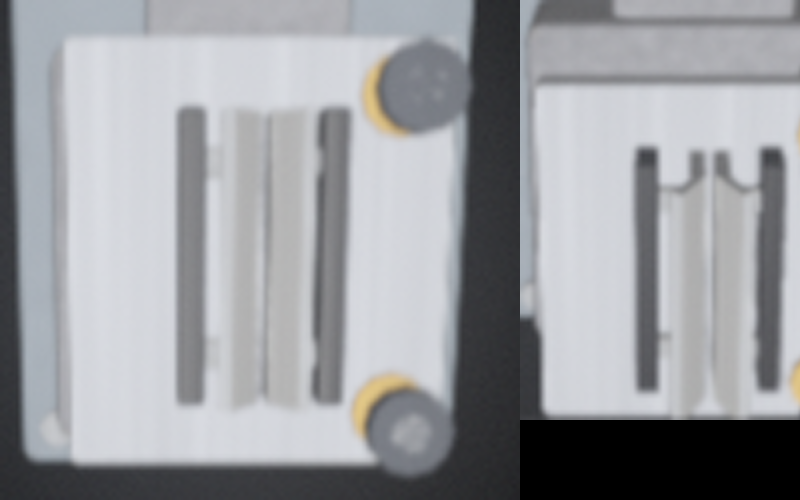

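Clip zoom (w2): lips from rows 76.7 to 152, outer edges at columns 335.5/357.5, slit at column 346.3; in w1 the lip end is at about (333.4,252). Computing.

```bash
sed -i "s/'green':(45,80)/'green':(55,80)/" h.py; python3 - <<'E'
import pickle;from h import *
L=lambda n:pickle.load(open(n+'.pkl','rb'))
w1,T1=L('w1');w2,T2=L('w2')
X,e=tri([ray(w1,(333.4,252),T1),ray(w2,(346.5,76.7),T2)]);print('lip end',X,e);z=X[2]
a=plane(ray(w2,(346.7,76.7),T2),z);b=plane(ray(w2,(346.3,152),T2),z);print('lip mid',(a+b)/2,'len',np.linalg.norm(a-b),'yaw',np.degrees(np.arctan2(-(a-b)[0],(a-b)[1])))
a=plane(ray(w2,(346.8,90),T2),z-.01);b=plane(ray(w2,(346.0,138),T2),z-.01);print('slit yaw',np.degrees(np.arctan2(-(a-b)[0],(a-b)[1])),'slit at mid',plane(ray(w2,(346.3,114),T2),z-.01))
# post tops, two views
print('post',tri([ray(w1,(367,248),T1),ray(w2,(280+428/4,50+88/4),T2)]),'post2 z.116',plane(ray(w2,(280+410/4,50+432/4),T2),.116))
for c,sm in(('green',70),('orange',70)):
  R=[];
  for n in('w3','w4'):
    w,T=L(n);bl,l=blobs(w['image'][:240],c,sm,120,100)
    print(n,c,[(int(q),ce.tolist(),bb.tolist()) for q,ce,bb in bl])
    q=[x for x in bl if 250<x[1][0]<400]
    if q:
      q=max(q,key=lambda x:x[0]);R.append(ray(w,q[1],T));m=[i for i in range(1,l.max()+1) if (l==i).sum()==q[0]][0]
      print(cv2.minAreaRect(np.argwhere(l==m)[:,::-1].astype(np.float32)))
  if len(R)==2: print('tri',tri(R),[plane(x,.086) for x in R])
print(Ro.from_quat(T[1]).as_matrix().round(4))
E
```

```text
lip end [ 0.58616924 -0.07392305  0.11029033] [np.float64(0.00044837856439884367), np.float64(0.00044837856439867074)]
lip mid [ 0.59326832 -0.10293562  0.11029033] len 0.05979258142677583 yaw 14.307259791447148
slit yaw 13.63820260690591 slit at mid [ 0.59369258 -0.10230707  0.10029033]
post (array([ 0.61550879, -0.06299142,  0.11018735]), [np.float64(0.0003344278014738417), np.float64(0.0003344278014739777)]) post2 z.116 [ 0.63016271 -0.1289244   0.116     ]
w3 green [(652, [323.4, 151.4], [317, 124, 14, 56])]
((323.5118408203125, 151.53875732421875), (12.02169132232666, 55.186988830566406), 1.468800663948059)
w4 green [(1335, [328.3, 134.9], [319, 97, 20, 78])]
((328.3450622558594, 135.37379455566406), (17.506004333496094, 77.21825408935547), 2.2906100749969482)
tri (array([ 0.5231515 , -0.40578061,  0.0690949 ]), [np.float64(2.4099949973406834e-05), np.float64(2.4099949973462755e-05)]) [array([ 0.52236389, -0.40322636,  0.086     ]), array([ 0.52226845, -0.40412216,  0.086     ])]
w3 orange [(841, [326.5, 52.0], [319, 21, 16, 63])]
((326.38427734375, 52.125343322753906), (13.879373550415039, 62.03154754638672), 2.12109637260437)
w4 orange [(737, [332.9, 18.2], [323, 0, 21, 38])]
((332.86090087890625, 18.421947479248047), (19.54927635192871, 37.76673126220703), 2.726311206817627)
tri (array([ 0.5051368 , -0.30058296, -0.0967506 ]), [np.float64(0.001154795218267454), np.float64(0.0011547952182675615)]) [array([ 0.50518416, -0.3208474 ,  0.086     ]), array([ 0.50833915, -0.33712628,  0.086     ])]
[[ 9.717e-01  2.361e-01 -8.000e-04]
 [ 2.361e-01 -9.717e-01  3.600e-03]
 [ 1.000e-04 -3.700e-03 -1.000e+00]]
```

Clip middle (0.5935,-0.1025), lip top 0.110 (so floor ≈0.084), yaw ≈13.7°. Green bar at (0.5223,-0.4037), yaw ≈11.7°, height ≈0.08. I'll move above it with the fingers partly open.

```bash
python3 -m pendant '[[[0,0,0.035],[0.006,-0.05,0],0.45],[[0,0,0.035],[0.006,-0.05,0.03],0.45],[[0,0,0.035],[0.006,-0.05,0.06],0.45],[[0,0,0.035],[0.006,-0.05,0.06],0.45],[[0,0,0.035],[0.006,-0.05,0.06],0.45],[[0,0,0.035],[0.006,-0.05,0.06],0.45]]' 15; cat > st.py <<'E'
from h import *;from plant import r
s=r.get_state();M=Ro.from_quat(s['eef_rot']).as_matrix()
print('t',round(s['clock'],2),s['tool_pos'].round(4),'yaw',np.degrees(np.arctan2(M[1,0],M[0,0])).round(2),'z',M[:,2].round(4),'F',s['contact_force'].round(1),'M',s['moment'].round(2),'op',round(s['opening'],3))
import sys
if len(sys.argv)>3:
    D=np.array([float(v) for v in sys.argv[1:4]])-s['tool_pos'];print('tool shift to target',(M.T@D).round(4))
E
python3 st.py .5223 -.4037 .0675
```

```text
clock: 4.25
tool_pos: [0.5226, -0.408, 0.1164]
eef_rot: [0.995, 0.1, 0.002, 0.001]
contact_force: [-0.2, -0.7, -0.2]
opening: 0.481
t 4.25 [ 0.5226 -0.408   0.1164] yaw 11.49 z [ 0.004  -0.0023 -1.    ] F [-0.2 -0.7 -0.2] M [-0.08  0.04  0.1 ] op 0.481
tool shift to target [ 0.0004 -0.0044  0.0489]
```

```bash
python3 -m pendant '[[[0,0,0],[0,-0.003,0.025],0.45],[[0,0,0],[0,-0.003,0.04],0.45],[[0,0,0],[0,-0.003,0.048],0.45],[[0,0,0],[0,-0.003,0.048],0.45],[[0,0,0],[0,-0.003,0.048],0.45]]'; python3 st.py
python3 -m pendant '[[[0,0,0],[0,0,0],0],[[0,0,0],[0,0,0],0],[[0,0,0],[0,0,0],0],[[0,0,0],[0,0,0],0],[[0,0,0],[0,0,0],0],[[0,0,0],[0,0,0],0]]' 40; python3 st.py
```

```text
clock: 4.75
tool_pos: [0.5205, -0.4049, 0.0662]
eef_rot: [0.995, 0.1, 0.0, 0.0]
contact_force: [-0.2, 1.2, 0.8]
opening: 0.449
t 4.75 [ 0.5205 -0.4049  0.0662] yaw 11.45 z [ 8.e-04 -5.e-04 -1.e+00] F [-0.2  1.2  0.8] M [-0.01  0.02 -0.03] op 0.449
clock: 5.35
tool_pos: [0.5205, -0.4046, 0.0659]
eef_rot: [0.995, 0.1, 0.0, 0.0]
contact_force: [-0.3, 0.6, 2.0]
opening: 0.125
t 5.35 [ 0.5205 -0.4046  0.0659] yaw 11.46 z [ 6.e-04 -3.e-04 -1.e+00] F [-0.3  0.6  2. ] M [-0.03  0.07 -0.04] op 0.125
```

```bash
python3 -m pendant '[[[0,0,0],[0,0,-0.015],0],[[0,0,0],[0,0,-0.03],0],[[0,0,0],[0,0,-0.06],0],[[0,0,0],[0,0,-0.1],0],[[0,0,0],[0,0,-0.135],0],[[0,0,0],[0,0,-0.135],0],[[0,0,0],[0,0,-0.135],0]]'; python3 st.py .5935 -.1025 .200; python3 -c "
from plant import r;import cv2
cv2.imwrite('pics/lift.png',cv2.resize(r.snapshot('scene')['image'][150:330,280:460],None,fx=3,fy=3)[:,:,::-1])"
```

```text
clock: 6.05
tool_pos: [0.5204, -0.4048, 0.2024]
eef_rot: [0.995, 0.1, 0.001, 0.001]
contact_force: [0.3, 0.1, -0.5]
opening: 0.128
t 6.05 [ 0.5204 -0.4048  0.2024] yaw 11.45 z [ 0.0019 -0.0014 -1.    ] F [ 0.3  0.1 -0.5] M [-0.05  0.12 -0.05] op 0.128
tool shift to target [ 0.1317 -0.2818  0.0021]
```

View pics/lift.png

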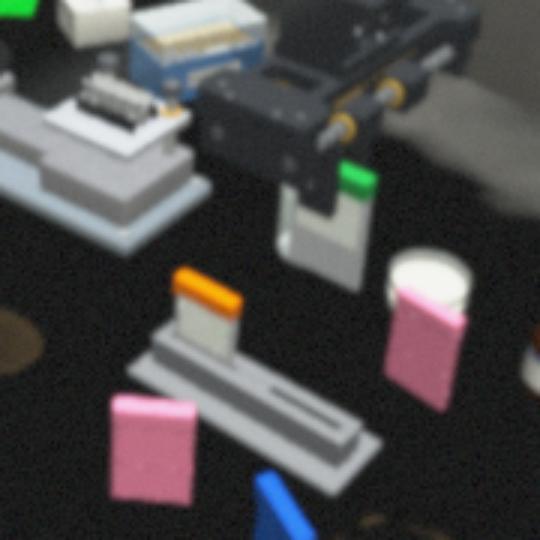

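The lift shows the green panel in the jaws, orange undisturbed. Lower panel corners at scene ≈(374,233.3) and (400.3,246.7); I check the offset along the bar.

```bash
python3 - <<'E'
import pickle;from h import *
from plant import r
s0=r.get_state();M=Ro.from_quat(s0['eef_rot']).as_matrix();s=pickle.load(open('s0.pkl','rb'))['scene']
P=[plane(ray(s,p),.1425) for p in((374,233.3),(400.3,246.7))]
print(P,np.linalg.norm(P[0]-P[1]));print('mid in tool',M.T@((P[0]+P[1])/2-s0['tool_pos']))
E
```

```text
[array([ 0.51721549, -0.37676687,  0.1425    ]), array([ 0.52775361, -0.43415007,  0.1425    ])] 0.05834280761410187
mid in tool [0.00254492 0.00180108 0.05834837]
```

```bash
python3 -m pendant '[[[0,0,-0.038],[0.02,-0.045,-0.01],0],[[0,0,-0.038],[0.04,-0.09,-0.01],0],[[0,0,-0.038],[0.06,-0.135,-0.01],0],[[0,0,-0.038],[0.08,-0.18,-0.01],0],[[0,0,-0.038],[0.1,-0.22,-0.01],0],[[0,0,-0.038],[0.12,-0.26,-0.01],0],[[0,0,-0.038],[0.132,-0.282,-0.01],0],[[0,0,-0.038],[0.132,-0.282,-0.01],0],[[0,0,-0.038],[0.132,-0.282,-0.01],0],[[0,0,-0.038],[0.132,-0.282,-0.01],0]]'; python3 st.py .5935 -.1025 .200; python3 look.py w5; python3 - <<'E'
import cv2,pickle
from plant import r
import numpy as np
d={n:r.snapshot(n) for n in('scene','top')};pickle.dump(d,open('s1.pkl','wb'))
a=cv2.resize(d['scene']['image'][120:240,260:390],None,fx=4,fy=4,interpolation=2)[:,:,::-1]
cv2.imwrite('pics/over.png',a)
E
```

```text
clock: 7.1
tool_pos: [0.5924, -0.104, 0.2099]
eef_rot: [0.993, 0.117, -0.001, 0.001]
contact_force: [0.0, -0.5, -0.5]
opening: 0.129
t 7.1 [ 0.5924 -0.104   0.2099] yaw 13.49 z [-0.0021 -0.0013 -1.    ] F [ 0.  -0.5 -0.5] M [-0.07  0.07  0.03] op 0.129
tool shift to target [ 0.0014 -0.0012  0.0099]
[ 0.59242156 -0.10403376  0.20991765] 0.009646507966572375
green [(730, [319.3, 288.0], [303, 242, 32, 68]), (76, [319.2, 347.9], [306, 347, 27, 3])]
orange [(1391, [442.5, 383.6], [380, 376, 120, 16]), (899, [191.5, 386.7], [98, 382, 202, 10])]
red []
```

View pics/over.png

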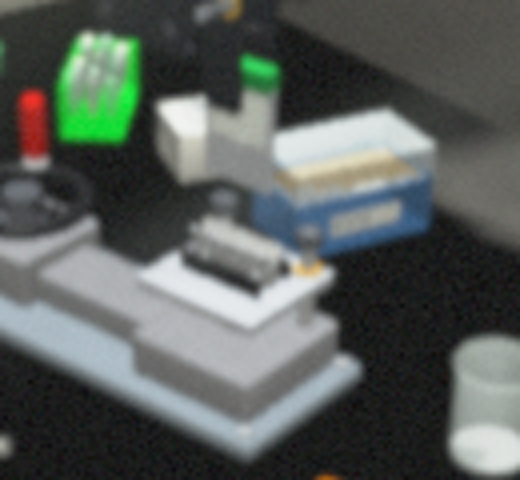

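Panel hangs over the clip (panel foot ≈(320,165), clip ≈(318,182) in the scene frame), a clear fit across x. Descend, watching force.

```bash
python3 -m pendant '[[[0,0,0],[0.001,-0.001,0.015],0],[[0,0,0],[0.001,-0.001,0.03],0],[[0,0,0],[0.001,-0.001,0.036],0],[[0,0,0],[0.001,-0.001,0.04],0],[[0,0,0],[0.001,-0.001,0.044],0],[[0,0,0],[0.001,-0.001,0.044],0]]' 50; python3 st.py .5935 -.1025 .144
python3 -m pendant '[[[0,0,0],[0,0,0.003],0],[[0,0,0],[0,0,0.006],0],[[0,0,0],[0,0,0.009],0],[[0,0,0],[0,0,0.009],0]]' ; python3 st.py .5935 -.1025 .144
```

```text
clock: 7.85
tool_pos: [0.5934, -0.1013, 0.1666]
eef_rot: [0.993, 0.118, -0.001, 0.0]
contact_force: [-2.0, -0.9, 0.5]
opening: 0.127
t 7.85 [ 0.5934 -0.1013  0.1666] yaw 13.6 z [-1.6e-03 -4.0e-04 -1.0e+00] F [-2.  -0.9  0.5] M [-0.31  0.5  -0.02] op 0.127
tool shift to target [-0.0002  0.0012  0.0226]
clock: 8.25
tool_pos: [0.5935, -0.1009, 0.1572]
eef_rot: [0.993, 0.119, -0.001, -0.0]
contact_force: [-3.5, -2.0, -1.0]
opening: 0.122
t 8.25 [ 0.5935 -0.1009  0.1572] yaw 13.62 z [-1.5e-03 -1.0e-04 -1.0e+00] F [-3.5 -2.  -1. ] M [-0.39  0.78 -0.02] op 0.122
tool shift to target [-0.0004  0.0015  0.0132]
```

```bash
python3 -m pendant '[[[0,0,0],[-0.0015,0.001,0],0],[[0,0,0],[-0.0015,0.001,0.002],0],[[0,0,0],[-0.0015,0.001,0.004],0],[[0,0,0],[-0.0015,0.001,0.006],0],[[0,0,0],[-0.0015,0.001,0.008],0],[[0,0,0],[-0.0015,0.001,0.008],0]]' ; python3 st.py .5935 -.1025 .144
```

```text
clock: 8.85
tool_pos: [0.5931, -0.102, 0.1493]
eef_rot: [0.993, 0.119, 0.0, 0.0]
contact_force: [-0.9, -0.1, -0.5]
opening: 0.128
t 8.85 [ 0.5931 -0.102   0.1493] yaw 13.64 z [ 0. -0. -1.] F [-0.9 -0.1 -0.5] M [-0.21  0.46 -0.01] op 0.128
tool shift to target [0.0003 0.0005 0.0053]
```

```bash
python3 -m pendant '[[[0,0,0],[0,0,0.0015],0],[[0,0,0],[0,0,0.003],0],[[0,0,0],[0,0,0.0045],0],[[0,0,0],[0,0,0.0045],0]]' ; python3 st.py .5935 -.1025 .144
```

```text
clock: 9.25
tool_pos: [0.5938, -0.102, 0.1467]
eef_rot: [0.993, 0.119, 0.001, 0.0]
contact_force: [-4.1, 0.2, 12.4]
opening: 0.126
t 9.25 [ 0.5938 -0.102   0.1467] yaw 13.64 z [ 0.0021 -0.     -1.    ] F [-4.1  0.2 12.4] M [-0.07  1.04 -0.03] op 0.126
tool shift to target [-0.0004  0.0004  0.0027]
```

```bash
python3 - <<'E'
import cv2,pickle
from plant import r
d={n:r.snapshot(n) for n in('scene','top')};pickle.dump(d,open('s2.pkl','wb'))
a=cv2.resize(d['scene']['image'][130:210,285:365],None,fx=7,fy=7,interpolation=2)[:,:,::-1]
cv2.imwrite('pics/in.png',a)
E
```

```text
(no output)
```

View pics/in.png

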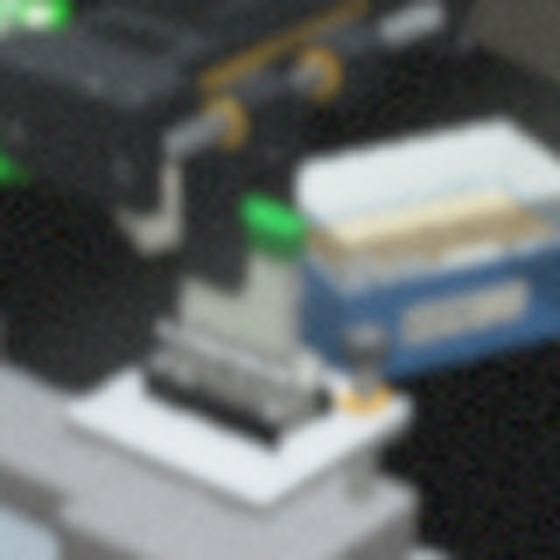

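Image shows the panel well down between the lips (green bar ≈(324,162), lips ≈(325,181)), visible height ≈43 mm vs 39 when seated. Continue pushing gently.

```bash
python3 -m pendant '[[[0,0,0],[-0.001,0,0.001],0],[[0,0,0],[-0.001,0,0.002],0],[[0,0,0],[-0.001,0,0.002],0]]' ; python3 st.py
python3 -m pendant '[[[0,0,0],[0,0,0.001],0],[[0,0,0],[0,0,0.0015],0],[[0,0,0],[0,0,0.0015],0]]' ; python3 st.py
```

```text
clock: 9.65
tool_pos: [0.5942, -0.102, 0.1465]
eef_rot: [0.993, 0.119, 0.003, 0.0]
contact_force: [-4.8, 1.6, 23.2]
opening: 0.122
t 9.65 [ 0.5942 -0.102   0.1465] yaw 13.65 z [ 5.7e-03  1.0e-04 -1.0e+00] F [-4.8  1.6 23.2] M [ 0.11  1.32 -0.05] op 0.122
clock: 9.95
tool_pos: [0.5955, -0.1018, 0.1463]
eef_rot: [0.993, 0.119, 0.004, 0.0]
contact_force: [-5.6, 1.3, 30.1]
opening: 0.127
t 9.95 [ 0.5955 -0.1018  0.1463] yaw 13.66 z [ 8.7e-03  2.0e-04 -1.0e+00] F [-5.6  1.3 30.1] M [ 0.24  1.35 -0.01] op 0.127
```

```bash
python3 -m pendant '[[[0,0,0],[0.001,0,-0.002],0],[[0,0,0],[0.001,0,-0.004],0],[[0,0,0],[0.001,0,-0.004],0]]' ; python3 st.py
python3 -m pendant '[[[0,0,0],[0,0,0],0.5],[[0,0,0],[0,0,0],0.5],[[0,0,0],[0,0,0],0.5],[[0,0,0],[0,0,0],0.5],[[0,0,0],[0,0,-0.02],0.5],[[0,0,0],[0,0,-0.06],0.5],[[0,0,0],[0,-0.05,-0.08],0.5],[[0,0,0],[0,-0.1,-0.08],0.5],[[0,0,0],[0,-0.12,-0.08],0.5],[[0,0,0],[0,-0.12,-0.08],0.5]]' 20; python3 st.py
python3 - <<'E'
import pickle;from h import *
from plant import r
d={n:r.snapshot(n) for n in('scene','top')};pickle.dump(d,open('s3.pkl','wb'))
for n in d:
  for c in('green','red'): print(n,c,[(int(a),ce.tolist(),b.tolist()) for a,ce,b in blobs(d[n]['image'],c,120)[0]])
a=cv2.resize(d['scene']['image'][130:210,285:365],None,fx=7,fy=7,interpolation=2)[:,:,::-1]
cv2.imwrite('pics/in2.png',a)
E
```

```text
clock: 10.25
tool_pos: [0.594, -0.102, 0.1466]
eef_rot: [0.993, 0.119, 0.001, 0.0]
contact_force: [-3.1, -0.2, 9.3]
opening: 0.124
t 10.25 [ 0.594  -0.102   0.1466] yaw 13.64 z [ 0.0024 -0.     -1.    ] F [-3.1 -0.2  9.3] M [-0.14  0.66 -0.01] op 0.124
clock: 11.25
tool_pos: [0.5639, 0.0203, 0.2257]
eef_rot: [0.992, 0.123, -0.0, -0.002]
contact_force: [0.4, 0.1, 1.0]
opening: 0.498
t 11.25 [0.5639 0.0203 0.2257] yaw 14.1 z [-6.0e-04  3.5e-03 -1.0e+00] F [0.4 0.1 1. ] M [-0.09  0.04 -0.02] op 0.498
scene green [(305, [284.2, 146.0], [274, 129, 21, 27]), (83, [318.9, 160.9], [311, 157, 17, 9])]
scene red [(119, [267.8, 150.0], [264, 142, 8, 17])]
top green [(434, [168.9, 131.7], [146, 111, 42, 39]), (88, [299.9, 175.9], [291, 172, 19, 9])]
top red []
```

View pics/in2.png

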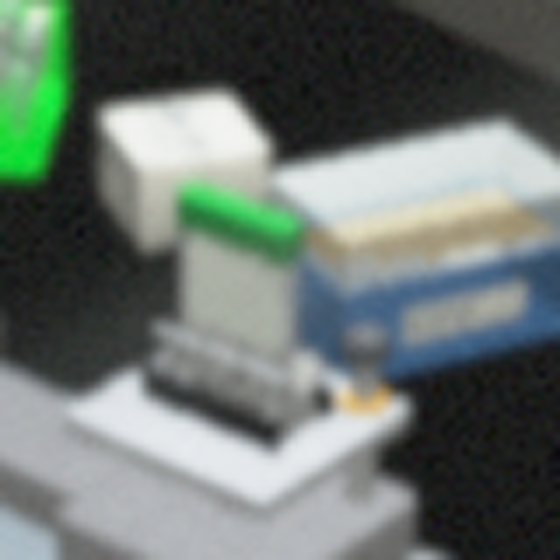

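Panel stands free and upright in the clip, bar at ≈(319,161). Triangulating bar height, and a second wheel view.

```bash
python3 look.py w6; python3 - <<'E'
import pickle;from h import *
d=pickle.load(open('s3.pkl','rb'))
print('bar',tri([ray(d['scene'],(319.2,161.1)),ray(d['top'],(299.9,175.9))]))
L=lambda n:pickle.load(open(n+'.pkl','rb'))
w1,T1=L('w1');w6,T6=L('w6');b=blobs(w6['image'],'red',120,60,60)[0];print(b)
# wheel: dark ring -> contour ellipse
def hub(i,c):
    g=cv2.GaussianBlur(cv2.cvtColor(i,cv2.COLOR_RGB2GRAY),(5,5),1)
    x=cv2.HoughCircles(g,cv2.HOUGH_GRADIENT,1.5,30,param1=100,param2=30,minRadius=45,maxRadius=70)
    return [] if x is None else x[0][:4]
print(hub(w1['image'][:240],0),hub(w6['image'][:240],0))
a=np.hstack([cv2.resize(w['image'][0:200,230:430],None,fx=2,fy=2,interpolation=2) for w in(w1,w6)])
cv2.imwrite('pics/wheel.png',a[:,:,::-1])
E
```

```text
[0.56486476 0.01460037 0.22561301] 0.034216337267348386
green [(484, [317.9, 369.1], [309, 354, 18, 30])]
orange [(92, [187.7, 306.3], [182, 295, 14, 23]), (534, [448.2, 322.7], [436, 294, 24, 69]), (1993, [492.4, 382.5], [382, 373, 195, 19]), (290, [208.1, 387.4], [177, 384, 70, 7])]
red [(595, [375.5, 66.5], [360, 53, 31, 28])]
bar (array([ 0.5930169 , -0.10516589,  0.16005747]), [np.float64(0.00026960357847074465), np.float64(0.0002696035784705327)])
[(np.int32(595), array([375.5,  66.5]), array([360,  53,  31,  28], dtype=int32))]
[[330.75  66.75  51.  ]
 [330.75 156.75  54.3 ]
 [542.25 164.25  49.35]
 [539.25 209.25  52.65]] [[320.25 101.25  55.95]
 [311.25  33.75  55.95]
 [258.75 144.75  60.9 ]
 [371.25 128.25  52.65]]
```

View pics/wheel.png

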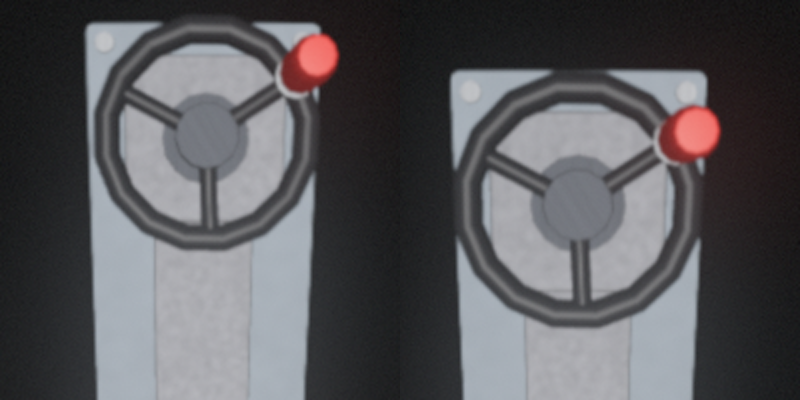

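Wheel crops: hub cap at w1 (333.5,68.5), w6 (319,102.5); red grip's top at w1 (389.5,26.5), w6 (378.5,65.5). Bar height, bias-corrected against the rack (0.160−0.004), is 0.156, so the foot ≈0.084, i.e. seated.

```bash
python3 st.py; python3 - <<'E'
import pickle;from h import *
L=lambda n:pickle.load(open(n+'.pkl','rb'))
w1,T1=L('w1');w6,T6=L('w6')
print(T6[0]);H,e=tri([ray(w1,(333.5,68.5),T1),ray(w6,(319,102.5),T6)]);print('hubtop',H,e)
C,e=tri([ray(w1,(389.5,26.5),T1),ray(w6,(378.5,65.5),T6)]);print('griptop',C,e)
# rim ellipse in w6/w1 zoom: left,right,top,bottom extents -> rim plane
for z in(.055,.06,.065,.07,.075): print(z,'rim diam',np.linalg.norm(plane(ray(w6,(230+58/2,103),T6),z)-plane(ray(w6,(230+302/2,103),T6),z)).round(4),'hub',plane(ray(w6,(319,102.5),T6),z+.008)[:2].round(4),plane(ray(w1,(333.5,68.5),T1),z+.008)[:2].round(4))
for z in(.115,.12,.125,.13): print(z,plane(ray(w6,(378.5,65.5),T6),z)[:2].round(4),plane(ray(w1,(389.5,26.5),T1),z)[:2].round(4))
E
```

```text
t 11.4 [0.565  0.0133 0.2256] yaw 13.57 z [ 2.0e-04 -1.2e-03 -1.0e+00] F [-0.3 -0.1 -0.4] M [-0.11  0.09 -0.  ] op 0.5
[0.56486476 0.01460037 0.22561301]
hubtop [0.54906928 0.08058819 0.07753548] [np.float64(2.3294028790469657e-05), np.float64(2.3294028790302188e-05)]
griptop [0.5780195  0.11132009 0.1426126 ] [np.float64(2.740646436144975e-05), np.float64(2.7406464361414844e-05)]
0.055 rim diam 0.1039 hub [0.5492 0.0803] [0.5493 0.0817]
0.06 rim diam 0.1022 hub [0.5491 0.0804] [0.5492 0.0813]
0.065 rim diam 0.1005 hub [0.5491 0.0805] [0.5491 0.0809]
0.07 rim diam 0.0988 hub [0.5491 0.0806] [0.549  0.0806]
0.075 rim diam 0.0971 hub [0.5491 0.0807] [0.5489 0.0802]
0.115 [0.5818 0.1144] [0.5819 0.1172]
0.12 [0.5811 0.1138] [0.5812 0.1162]
0.125 [0.5804 0.1133] [0.5805 0.1151]
0.13 [0.5797 0.1127] [0.5798 0.114 ]
```

```bash
python3 -m pendant '[[[0,0,0],[0.02,-0.045,0],0.5],[[0,0,0],[0.0385,-0.09,0],0.5],[[0,0,0],[0.0385,-0.0936,0.02],0.5],[[0,0,0],[0.0385,-0.0936,0.034],0.5],[[0,0,0],[0.0385,-0.0936,0.034],0.5],[[0,0,0],[0.0385,-0.0936,0.034],0.5]]'; python3 st.py .5804 .1133 .092
```

```text
clock: 12.0
tool_pos: [0.5807, 0.1127, 0.1917]
eef_rot: [0.993, 0.117, -0.0, 0.001]
contact_force: [0.3, 0.5, -0.0]
opening: 0.504
t 12.0 [0.5807 0.1127 0.1917] yaw 13.47 z [ 0.     -0.0011 -1.    ] F [ 0.3  0.5 -0. ] M [-0.08 -0.01 -0.01] op 0.504
tool shift to target [-0.0001 -0.0007  0.0997]
```

```bash
python3 -m pendant '[[[0,0,0],[0,-0.0005,0.03],0.5],[[0,0,0],[0,-0.0005,0.06],0.5],[[0,0,0],[0,-0.0005,0.085],0.5],[[0,0,0],[0,-0.0005,0.098],0.5],[[0,0,0],[0,-0.0005,0.098],0.5],[[0,0,0],[0,-0.0005,0.098],0.5]]'; python3 st.py
python3 -m pendant '[[[0,0,0],[0,0,0],0],[[0,0,0],[0,0,0],0],[[0,0,0],[0,0,0],0],[[0,0,0],[0,0,0],0],[[0,0,0],[0,0,0],0]]' 20; python3 st.py
python3 - <<'E'
import numpy as np
b0=np.radians(-32.2)
for s in(0,2,4,6): 
  b=b0+s+np.arange(1,11)*.2;c=b0+s
  print(s,[[round(45*(np.cos(x)-np.cos(c)))/1000,round(45*(np.sin(x)-np.sin(c)))/1000] for x in b])
E
```

```text
clock: 12.6
tool_pos: [0.5809, 0.1147, 0.0947]
eef_rot: [0.993, 0.118, 0.001, -0.0]
contact_force: [0.2, 0.6, 0.0]
opening: 0.501
t 12.6 [0.5809 0.1147 0.0947] yaw 13.59 z [ 1.8e-03  2.0e-04 -1.0e+00] F [0.2 0.6 0. ] M [-0.09  0.06  0.05] op 0.501
clock: 13.1
tool_pos: [0.5792, 0.1149, 0.0942]
eef_rot: [0.993, 0.119, -0.001, 0.0]
contact_force: [-3.1, -1.1, 5.6]
opening: 0.195
t 13.1 [0.5792 0.1149 0.0942] yaw 13.63 z [-1.3e-03 -3.0e-04 -1.0e+00] F [-3.1 -1.1  5.6] M [-0.2   0.66  0.01] op 0.195
0 [[0.004, 0.008], [0.006, 0.017], [0.007, 0.026], [0.006, 0.035], [0.003, 0.043], [-0.002, 0.051], [-0.008, 0.057], [-0.015, 0.063], [-0.023, 0.067], [-0.032, 0.069]]
2 [[-0.009, 0.0], [-0.018, -0.001], [-0.026, -0.004], [-0.034, -0.009], [-0.04, -0.015], [-0.045, -0.023], [-0.049, -0.031], [-0.051, -0.04], [-0.051, -0.049], [-0.049, -0.058]]
4 [[0.003, -0.008], [0.009, -0.016], [0.015, -0.022], [0.022, -0.027], [0.031, -0.03], [0.04, -0.032], [0.049, -0.032], [0.057, -0.029], [0.066, -0.026], [0.073, -0.021]]
6 [[0.006, 0.007], [0.011, 0.014], [0.014, 0.023], [0.015, 0.032], [0.015, 0.041], [0.012, 0.049], [0.008, 0.057], [0.003, 0.064], [-0.004, 0.07], [-0.012, 0.075]]
```

Opening 17 mm on the 18 mm grip: held. Begin cranking clockwise.

```bash
python3 -m pendant '[[[0,0,0],[0.002,0.008,0],0],[[0,0,0],[0.005,0.017,0],0],[[0,0,0],[0.006,0.026,0],0],[[0,0,0],[0.005,0.035,0],0],[[0,0,0],[0.002,0.043,0],0]]'; python3 st.py
```

```text
clock: 13.6
tool_pos: [0.5918, 0.0741, 0.0942]
eef_rot: [0.993, 0.119, -0.0, -0.001]
contact_force: [-3.4, 3.1, 6.6]
opening: 0.194
t 13.6 [0.5918 0.0741 0.0942] yaw 13.65 z [-8.0e-04  1.3e-03 -1.0e+00] F [-3.4  3.1  6.6] M [0.64 0.88 0.  ] op 0.194
```

```bash
python3 -m pendant '[[[0,0,0],[-0.005,0.008,0],0],[[0,0,0],[-0.011,0.014,0],0],[[0,0,0],[-0.018,0.02,0],0],[[0,0,0],[-0.026,0.024,0],0],[[0,0,0],[-0.035,0.026,0],0]]'; python3 st.py
```

```text
clock: 14.1
tool_pos: [0.5654, 0.0413, 0.0942]
eef_rot: [0.993, 0.119, 0.002, -0.001]
contact_force: [0.3, 5.3, 4.7]
opening: 0.192
t 14.1 [0.5654 0.0413 0.0942] yaw 13.68 z [ 0.0033  0.0022 -1.    ] F [0.3 5.3 4.7] M [ 1.01  0.02 -0.01] op 0.192
```

```bash
python3 -m pendant '[[[0,0,0],[-0.009,0,0],0],[[0,0,0],[-0.018,-0.002,0],0],[[0,0,0],[-0.026,-0.005,0],0],[[0,0,0],[-0.034,-0.01,0],0],[[0,0,0],[-0.04,-0.016,0],0],[[0,0,0],[-0.045,-0.024,0],0],[[0,0,0],[-0.049,-0.032,0],0],[[0,0,0],[-0.051,-0.041,0],0],[[0,0,0],[-0.051,-0.05,0],0],[[0,0,0],[-0.049,-0.059,0],0]]'; python3 st.py
```

```text
clock: 15.1
tool_pos: [0.5025, 0.0836, 0.0941]
eef_rot: [0.993, 0.117, 0.0, 0.002]
contact_force: [1.7, -3.5, 7.5]
opening: 0.194
t 15.1 [0.5025 0.0836 0.0941] yaw 13.49 z [ 5.0e-04 -3.3e-03 -1.0e+00] F [ 1.7 -3.5  7.5] M [-0.7  -0.31 -0.  ] op 0.194
```

```bash
python3 -m pendant '[[[0,0,0],[0.003,-0.008,0],0],[[0,0,0],[0.009,-0.016,0],0],[[0,0,0],[0.015,-0.022,0],0],[[0,0,0],[0.022,-0.027,0],0],[[0,0,0],[0.031,-0.03,0],0],[[0,0,0],[0.04,-0.032,0],0],[[0,0,0],[0.049,-0.032,0],0],[[0,0,0],[0.057,-0.029,0],0],[[0,0,0],[0.066,-0.026,0],0],[[0,0,0],[0.073,-0.021,0],0]]'; python3 st.py
```

```text
clock: 16.1
tool_pos: [0.5674, 0.1232, 0.0941]
eef_rot: [0.993, 0.119, -0.001, 0.0]
contact_force: [-1.9, 1.7, 10.4]
opening: 0.194
t 16.1 [0.5674 0.1232 0.0941] yaw 13.65 z [-0.0025 -0.0011 -1.    ] F [-1.9  1.7 10.4] M [ 0.17  0.6  -0.01] op 0.194
```

```bash
python3 -m pendant '[[[0,0,0],[0.006,0.007,-0.001],0],[[0,0,0],[0.011,0.014,-0.001],0],[[0,0,0],[0.014,0.023,-0.001],0],[[0,0,0],[0.015,0.032,-0.001],0],[[0,0,0],[0.015,0.041,-0.001],0],[[0,0,0],[0.012,0.049,-0.001],0],[[0,0,0],[0.008,0.057,-0.001],0],[[0,0,0],[0.003,0.064,-0.001],0],[[0,0,0],[-0.004,0.07,-0.001],0],[[0,0,0],[-0.012,0.075,-0.001],0]]'; cat > ang.py <<'E'
from h import *;from plant import r
s=r.get_state();h=np.array([.549,.082]);v=s['tool_pos'][:2]-h;u=v/np.linalg.norm(v);t=np.array([u[1],-u[0]])
F=s['contact_force'][:2];b=-(np.arctan2(v[1],v[0])-np.radians(13.6))
print('az',np.degrees(np.arctan2(v[1],v[0])).round(1),'R',np.linalg.norm(v).round(4),'F radial',(F@u).round(1),'F clockwise',(F@t).round(1),'Fz',s['contact_force'][2].round(1))
import sys
st=float(sys.argv[1]);n=int(sys.argv[2])
print([[round(45*(np.cos(b+k*st)-np.cos(b)),1)/1000,round(45*(np.sin(b+k*st)-np.sin(b)),1)/1000] for k in range(1,n+1)])
E
python3 st.py; python3 ang.py .1 10
```

```text
clock: 17.1
tool_pos: [0.5744, 0.0466, 0.0944]
eef_rot: [0.993, 0.118, 0.0, 0.0]
contact_force: [2.7, 1.6, -4.3]
opening: 0.192
t 17.1 [0.5744 0.0466 0.0944] yaw 13.6 z [ 3.e-04 -7.e-04 -1.e+00] F [ 2.7  1.6 -4.3] M [ 0.3  -0.38 -0.  ] op 0.192
az -54.3 R 0.0435 F radial 0.3 F clockwise -3.1 Fz -4.3
[[np.float64(-0.004200000000000001), np.float64(0.0015)], [np.float64(-0.0086), np.float64(0.0025)], [np.float64(-0.013099999999999999), np.float64(0.0031)], [np.float64(-0.0176), np.float64(0.0033)], [np.float64(-0.0221), np.float64(0.003)], [np.float64(-0.0265), np.float64(0.0023)], [np.float64(-0.0308), np.float64(0.0011)], [np.float64(-0.035), np.float64(-0.0005)], [np.float64(-0.0391), np.float64(-0.0025)], [np.float64(-0.0429), np.float64(-0.005)]]
```

```bash
python3 -m pendant '[[[0,0,0],[-0.004,0.001,0.0005],0],[[0,0,0],[-0.009,0.002,0.0005],0],[[0,0,0],[-0.013,0.003,0.0005],0],[[0,0,0],[-0.018,0.003,0.0005],0],[[0,0,0],[-0.022,0.003,0.0005],0],[[0,0,0],[-0.026,0.002,0.0005],0],[[0,0,0],[-0.031,0.001,0.0005],0],[[0,0,0],[-0.035,-0.001,0.0005],0],[[0,0,0],[-0.039,-0.003,0.0005],0],[[0,0,0],[-0.043,-0.005,0.0005],0]]'; python3 ang.py .1 10
```

```text
clock: 18.1
tool_pos: [0.5422, 0.0523, 0.0954]
eef_rot: [0.992, 0.123, 0.011, -0.005]
contact_force: [-1.8, 11.4, 7.8]
opening: 0.077
az -102.9 R 0.0304 F radial -10.7 F clockwise 4.3 Fz 7.8
[[np.float64(-0.0039), np.float64(-0.0022)], [np.float64(-0.0076), np.float64(-0.0048)], [np.float64(-0.011), np.float64(-0.0077)], [np.float64(-0.0141), np.float64(-0.011)], [np.float64(-0.0169), np.float64(-0.0145)], [np.float64(-0.0192), np.float64(-0.0184)], [np.float64(-0.0212), np.float64(-0.0224)], [np.float64(-0.0228), np.float64(-0.026600000000000002)], [np.float64(-0.024), np.float64(-0.031)], [np.float64(-0.0247), np.float64(-0.0354)]]
```

The grip slipped (opening 0.077): either the stop or an off-centre hold. Open, rise and look.

```bash
python3 -m pendant '[[[0,0,0],[0,0,0],0.5],[[0,0,0],[0,0,0],0.5],[[0,0,0],[0,0,0],0.5],[[0,0,0],[0,0,-0.04],0.5],[[0,0,0],[0,0,-0.08],0.5],[[0,0,0],[0,-0.03,-0.13],0.5],[[0,0,0],[0,-0.03,-0.13],0.5],[[0,0,0],[0,-0.03,-0.13],0.5],[[0,0,0],[0,-0.03,-0.13],0.5]]'; python3 st.py; python3 look.py w7; python3 - <<'E'
import cv2,pickle
from plant import r
import numpy as np
d={n:r.snapshot(n) for n in('scene','top')};pickle.dump(d,open('s4.pkl','wb'))
a=cv2.resize(d['scene']['image'][120:210,255:365],None,fx=4,fy=4,interpolation=2)
w=pickle.load(open('w7.pkl','rb'))[0]['image'][0:300,160:480]
w=cv2.copyMakeBorder(w,0,360-300,0,0,0)
cv2.imwrite('pics/slip.png',np.hstack([a,w])[:,:,::-1])
E
```

```text
clock: 19.0
tool_pos: [0.5237, 0.071, 0.2232]
eef_rot: [0.993, 0.119, -0.001, 0.0]
contact_force: [-0.2, -0.3, -0.3]
opening: 0.504
t 19.0 [0.5237 0.071  0.2232] yaw 13.61 z [-0.0022 -0.0011 -1.    ] F [-0.2 -0.3 -0.3] M [-0.07  0.05 -0.  ] op 0.504
[0.5236605  0.07095231 0.22315086] 0.022770307915028272
green [(2076, [578.2, 29.6], [545, 0, 95, 57])]
orange [(182, [447.4, 306.9], [437, 295, 18, 40]), (90, [447.9, 350.8], [441, 343, 13, 17]), (1648, [504.5, 381.8], [424, 373, 152, 18])]
red [(248, [365.1, 245.8], [358, 229, 18, 35])]
```

View pics/slip.png

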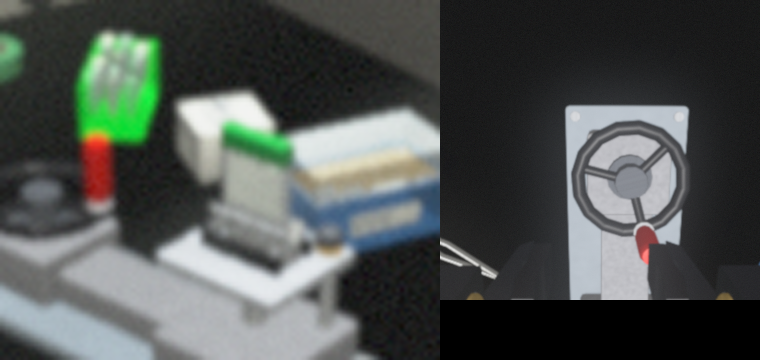

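The picture shows the wheel's crank foot at about (364,231) with hub (350,177), azimuth ≈ −62°, i.e. it stopped just after my last check, and the panel has risen, still upright and seated. That suggests the top stop; I'll measure and regrip to feel it. (That was picture 12: numbers only from here.)

```bash
python3 - <<'E'
import pickle;from h import *
d=pickle.load(open('s4.pkl','rb'))
g=[[(int(a),ce.tolist(),b.tolist()) for a,ce,b in blobs(d[n]['image'],'green',90)[0]] for n in d];print(g)
p=[[x for x in q if 280<x[1][0]<345 and x[0]<300][0][1] for q in g];print('bar',tri([ray(d[n],u) for n,u in zip(d,p)]))
w,T=pickle.load(open('w7.pkl','rb'))
for z in(.065,.07,.075):
  h=plane(ray(w,(350,177),T),z-.002+.0);c=plane(ray(w,(364,231),T),z);v=(c-h)[:2];print(z,h,c,np.linalg.norm(v),np.degrees(np.arctan2(v[1],v[0])))
h=cv2.cvtColor(w['image'][215:245,345:385],cv2.COLOR_RGB2HSV)
i=w['image'][215:245,345:385].astype(int)
m=(i.min(2)>150)
print('white ring', np.argwhere(m).mean(0)[::-1]+[345,215] if m.any() else None,m.sum())
red=cv2.inRange(h,(0,120,60),(8,255,255));print('red rows/cols',[(215+k,345+np.where(red[k])[0][[0,-1]]) for k in range(0,30,4) if red[k].any()])
E
python3 st.py .5701 .0423 .094
```

```text
[[(101, [251.5, 135.0], [243, 129, 18, 11]), (321, [284.5, 144.5], [274, 129, 21, 27]), (105, [319.2, 155.3], [311, 151, 17, 10])], [(474, [168.3, 131.1], [146, 111, 42, 39]), (220, [118.2, 146.0], [107, 136, 24, 21]), (93, [299.6, 174.8], [290, 171, 20, 9])]]
bar (array([ 0.5931219 , -0.10491264,  0.17538029]), [np.float64(0.00014146158026495282), np.float64(0.00014146158026508726)])
0.065 [0.54858365 0.08196269 0.063     ] [0.57362111 0.03702996 0.065     ] 0.05143757840510886 -60.872531330911464
0.07 [0.5478816  0.08299347 0.068     ] [0.57249082 0.03882772 0.07      ] 0.05055914216580446 -60.87338644051482
0.075 [0.54717956 0.08402425 0.073     ] [0.57136053 0.04062548 0.075     ] 0.04968070593815989 -60.87427178959412
white ring [362.81751825 229.44038929] 411
red rows/cols [(227, array([364, 365])), (231, array([359, 371])), (235, array([362, 370])), (239, array([359, 375])), (243, array([358, 368]))]
t 19.15 [0.5237 0.0707 0.2226] yaw 13.56 z [-0.0032 -0.0012 -1.    ] F [0.2 0.2 0.6] M [-0.04  0.07 -0.02] op 0.502
tool shift to target [0.0389 0.0384 0.1285]
```

```bash
python3 -m pendant '[[[0,0,0],[0.039,0.038,0],0.5],[[0,0,0],[0.039,0.038,0.02],0.5],[[0,0,0],[0.039,0.038,0.05],0.5],[[0,0,0],[0.039,0.038,0.09],0.5],[[0,0,0],[0.039,0.038,0.12],0.5],[[0,0,0],[0.039,0.038,0.128],0.5],[[0,0,0],[0.039,0.038,0.128],0.5]]'; python3 st.py .5705 .0425 .094
python3 -m pendant '[[[0,0,0],[0,0,0],0],[[0,0,0],[0,0,0],0],[[0,0,0],[0,0,0],0],[[0,0,0],[0,0,0],0],[[0,0,0],[0,0,0],0]]' 25; python3 ang.py .05 5
```

```text
clock: 19.85
tool_pos: [0.5704, 0.0435, 0.0946]
eef_rot: [0.993, 0.118, -0.002, 0.0]
contact_force: [0.3, 0.4, 0.1]
opening: 0.502
t 19.85 [0.5704 0.0435 0.0946] yaw 13.6 z [-3.7e-03 -7.0e-04 -1.0e+00] F [0.3 0.4 0.1] M [-0.08  0.08  0.04] op 0.502
tool shift to target [-0.0001  0.001   0.0006]
clock: 20.35
tool_pos: [0.5713, 0.0441, 0.0972]
eef_rot: [0.993, 0.119, 0.0, -0.0]
contact_force: [-2.6, 0.2, 7.2]
opening: 0.194
az -59.5 R 0.044 F radial -1.5 F clockwise 2.1 Fz 7.2
[[np.float64(-0.0022), np.float64(0.0006)], [np.float64(-0.0044), np.float64(0.0011)], [np.float64(-0.0066), np.float64(0.0015)], [np.float64(-0.0088), np.float64(0.0017)], [np.float64(-0.0111), np.float64(0.0019)]]
```

```bash
python3 -m pendant '[[[0,0,0],[-0.001,0,-0.001],0],[[0,0,0],[-0.002,0.001,-0.001],0],[[0,0,0],[-0.002,0.001,-0.001],0]]'; python3 ang.py .05 1;  python3 -m pendant '[[[0,0,0],[-0.001,0,0],0],[[0,0,0],[-0.002,0,0],0],[[0,0,0],[-0.002,0,0],0]]'; python3 ang.py .05 1; python3 -m pendant '[[[0,0,0],[-0.001,0,0],0],[[0,0,0],[-0.002,0,0],0],[[0,0,0],[-0.002,0,0],0]]'; python3 ang.py .05 1
```

```text
clock: 20.65
tool_pos: [0.5705, 0.0436, 0.0973]
eef_rot: [0.993, 0.119, 0.001, -0.001]
contact_force: [1.9, 1.3, -1.6]
opening: 0.194
az -60.8 R 0.044 F radial -0.2 F clockwise -2.3 Fz -1.6
[[np.float64(-0.0022), np.float64(0.0005)]]
clock: 20.95
tool_pos: [0.568, 0.0422, 0.0973]
eef_rot: [0.993, 0.119, 0.0, -0.0]
contact_force: [1.2, 1.8, -0.6]
opening: 0.196
az -64.5 R 0.0441 F radial -1.1 F clockwise -1.9 Fz -0.6
[[np.float64(-0.0022), np.float64(0.0004)]]
clock: 21.25
tool_pos: [0.5659, 0.0413, 0.0973]
eef_rot: [0.993, 0.119, 0.0, 0.0]
contact_force: [2.1, 0.5, 0.5]
opening: 0.198
az -67.4 R 0.0441 F radial 0.3 F clockwise -2.2 Fz 0.5
[[np.float64(-0.0022), np.float64(0.0003)]]
```

It still turns (−67°, 2 N): not the stop yet. Continue in small steps.

```bash
python3 ang.py .06 5; python3 -m pendant '[[[0,0,0],[-0.0027,0,0],0],[[0,0,0],[-0.0054,0,0],0],[[0,0,0],[-0.008,-0.0003,0],0],[[0,0,0],[-0.0107,-0.0008,0],0],[[0,0,0],[-0.0133,-0.0016,0],0]]'; python3 ang.py .06 5
```

```text
az -67.4 R 0.0441 F radial 0.3 F clockwise -2.2 Fz 0.5
[[np.float64(-0.0027), np.float64(0.0003)], [np.float64(-0.0054), np.float64(0.0005)], [np.float64(-0.0081), np.float64(0.0005)], [np.float64(-0.0108), np.float64(0.0004)], [np.float64(-0.0134), np.float64(0.0001)]]
clock: 21.75
tool_pos: [0.5578, 0.0387, 0.0975]
eef_rot: [0.993, 0.118, 0.006, 0.001]
contact_force: [15.7, -4.0, -12.5]
opening: 0.194
az -78.5 R 0.0441 F radial 7.0 F clockwise -14.6 Fz -12.5
[[np.float64(-0.0027), np.float64(-0.0002)], [np.float64(-0.0054), np.float64(-0.0005)], [np.float64(-0.008), np.float64(-0.001)], [np.float64(-0.0106), np.float64(-0.0017)], [np.float64(-0.0132), np.float64(-0.0025)]]
```

Resistance jumped to 15 N at −78°. Confirm with a slightly harder push.

```bash
python3 -m pendant '[[[0,0,0],[-0.001,0,0],0],[[0,0,0],[-0.002,0,0],0],[[0,0,0],[-0.002,0,0],0]]'; python3 ang.py -.157 10
```

```text
clock: 22.05
tool_pos: [0.5577, 0.0388, 0.0975]
eef_rot: [0.993, 0.118, 0.007, 0.001]
contact_force: [16.0, -2.1, -13.0]
opening: 0.196
az -78.6 R 0.0441 F radial 5.2 F clockwise -15.3 Fz -13.0
[[np.float64(0.0070999999999999995), np.float64(-0.0003)], [np.float64(0.014), np.float64(-0.0017)], [np.float64(0.0206), np.float64(-0.0040999999999999995)], [np.float64(0.026699999999999998), np.float64(-0.0076)], [np.float64(0.032299999999999995), np.float64(-0.012)], [np.float64(0.0371), np.float64(-0.0171)], [np.float64(0.041), np.float64(-0.023)], [np.float64(0.0439), np.float64(-0.0294)], [np.float64(0.0458), np.float64(-0.0362)], [np.float64(0.046700000000000005), np.float64(-0.0432)]]
```

Stop confirmed: no motion, 15 N, at an azimuth passed freely a turn before. Back off a quarter turn (adding the 7 mm by which the command leads).

```bash
python3 -m pendant '[[[0,0,0],[0.007,0.001,0],0],[[0,0,0],[0.014,0.002,0],0],[[0,0,0],[0.021,0,0],0],[[0,0,0],[0.027,-0.002,0],0],[[0,0,0],[0.033,-0.006,0],0],[[0,0,0],[0.039,-0.01,0],0],[[0,0,0],[0.044,-0.015,0],0],[[0,0,0],[0.048,-0.021,0],0],[[0,0,0],[0.0505,-0.027,0],0],[[0,0,0],[0.0525,-0.034,0],0]]'; python3 ang.py -.05 3
python3 -m pendant '[[[0,0,0],[0.001,-0.004,0],0],[[0,0,0],[0.001,-0.0075,0],0],[[0,0,0],[0.001,-0.0075,0],0]]'; python3 ang.py -.05 3
```

```text
clock: 23.05
tool_pos: [0.5926, 0.0863, 0.0972]
eef_rot: [0.993, 0.119, -0.001, -0.0]
contact_force: [-3.5, -2.5, 7.0]
opening: 0.194
az 5.6 R 0.0438 F radial -3.7 F clockwise 2.2 Fz 7.0
[[np.float64(0.0003), np.float64(-0.0022)], [np.float64(0.0004), np.float64(-0.0045)], [np.float64(0.0004), np.float64(-0.0067)]]
clock: 23.35
tool_pos: [0.5911, 0.0945, 0.0972]
eef_rot: [0.993, 0.12, -0.002, -0.001]
contact_force: [-3.3, -0.3, 6.4]
opening: 0.199
az 16.6 R 0.044 F radial -3.2 F clockwise -0.7 Fz 6.4
[[np.float64(-0.0002), np.float64(-0.0022)], [np.float64(-0.0005), np.float64(-0.0045)], [np.float64(-0.0009), np.float64(-0.0067)]]
```

```bash
python3 -m pendant '[[[0,0,0],[0,0,0],0.5],[[0,0,0],[0,0,0],0.5],[[0,0,0],[0,0,0],0.5],[[0,0,0],[0,0,-0.04],0.5],[[0,0,0],[0,0,-0.08],0.5],[[0,0,0],[-0.04,-0.03,-0.13],0.5],[[0,0,0],[-0.04,-0.03,-0.13],0.5],[[0,0,0],[-0.04,-0.03,-0.13],0.5],[[0,0,0],[-0.04,-0.03,-0.13],0.5]]' 10; python3 st.py; python3 look.py w8; python3 - <<'E'
import pickle;from h import *
from plant import r
w,T=pickle.load(open('w8.pkl','rb'))
im=w['image'];h=cv2.cvtColor(im,cv2.COLOR_RGB2HSV)
m=cv2.inRange(h,(0,110,50),(8,255,255))|cv2.inRange(h,(172,110,50),(180,255,255))
n,l,st,ce=cv2.connectedComponentsWithStats(m);print([(st[i].tolist(),ce[i].round(1)) for i in range(1,n) if st[i,4]>80])
C=max((i for i in range(1,n)),key=lambda i:st[i,4]);u=ce[C]
for z in(.10,.11,.12): 
  p=plane(ray(w,u,T),z)[:2];v=p-[.549,.082];print('red',z,p.round(4),np.linalg.norm(v).round(4),'az',np.degrees(np.arctan2(v[1],v[0])).round(1))
d={n:r.snapshot(n) for n in('scene','top')};pickle.dump(d,open('s5.pkl','wb'))
R=[]
for n in d:
  for c in('green','red','orange'):
    print(n,c,[(int(a),ce.tolist()) for a,ce,b in blobs(d[n]['image'],c,90)[0]])
E
```

```text
clock: 24.25
tool_pos: [0.5473, 0.1125, 0.2269]
eef_rot: [0.993, 0.119, 0.0, -0.0]
contact_force: [0.3, -0.0, 0.2]
opening: 0.499
t 24.25 [0.5473 0.1125 0.2269] yaw 13.67 z [ 6.e-04  2.e-04 -1.e+00] F [ 0.3 -0.   0.2] M [-0.07  0.04  0.02] op 0.499
[0.54726107 0.11253404 0.22693917] 0.03095997597145039
green [(2016, [541.6, 57.8], [505, 0, 135, 93]), (66, [633.1, 19.0], [628, 15, 12, 9])]
orange [(1584, [505.1, 381.7], [421, 373, 156, 18])]
red [(217, [371.7, 236.6], [359, 224, 23, 26])]
[([356, 214, 27, 36, 639], array([368.2, 230.9]))]
red 0.1 [0.5939 0.0909] 0.0458 az 11.2
red 0.11 [0.5915 0.0944] 0.0442 az 16.3
red 0.12 [0.589 0.098] 0.0431 az 21.8
scene green [(94, [251.6, 135.0]), (46, [276.4, 136.7]), (228, [287.9, 145.7]), (102, [319.0, 156.3])]
scene red [(89, [274.9, 153.0])]
scene orange [(77, [252.9, 82.7]), (18, [276.9, 147.8]), (253, [348.6, 247.2]), (38, [469.2, 264.5]), (44, [425.0, 359.5]), (31, [405.4, 359.1])]
top green [(176, [167.1, 123.1]), (134, [158.7, 129.7]), (218, [118.2, 146.0]), (95, [299.6, 174.9])]
top red [(47, [228.1, 178.8])]
top orange [(15, [170.1, 138.9]), (72, [380.1, 212.8])]
```

```bash
python3 -m pendant '[[[0,0,0],[0,0.02,-0.037],0.5],[[0,0,0],[-0.01,0.065,-0.037],0.5],[[0,0,0],[-0.018,0.11,-0.037],0.5],[[0,0,0],[-0.018,0.128,-0.037],0.5],[[0,0,0],[-0.018,0.128,-0.037],0.5],[[0,0,0],[-0.018,0.128,-0.037],0.5],[[0,0,0],[-0.018,0.128,-0.037],0.5]]'; python3 look.py w9; python3 - <<'E'
import pickle;from h import *
from plant import r
def az(n):
  w,T=pickle.load(open(n+'.pkl','rb'));im=w['image'];h=cv2.cvtColor(im,cv2.COLOR_RGB2HSV)
  m=cv2.inRange(h,(0,110,50),(8,255,255))|cv2.inRange(h,(172,110,50),(180,255,255))
  n_,l,st,ce=cv2.connectedComponentsWithStats(m[:240]);C=max(range(1,n_),key=lambda i:st[i,4])
  for z in(.1,.11):
    p=plane(ray(w,ce[C],T),z)[:2];v=p-[.549,.0815];print(n,st[C].tolist(),ce[C].round(1),z,p.round(4),np.linalg.norm(v).round(4),'az',np.degrees(np.arctan2(v[1],v[0])).round(1))
az('w1');az('w6');az('w9')
d={n:r.snapshot(n) for n in('scene','top')};pickle.dump(d,open('s6.pkl','wb'))
for n in d:
  print(n,'red',[(int(a),ce.tolist()) for a,ce,b in blobs(d[n]['image'],'red',120)[0]])
E
```

```text
clock: 25.1
tool_pos: [0.5595, -0.0141, 0.2635]
eef_rot: [0.993, 0.12, -0.0, -0.001]
contact_force: [-0.3, -0.2, 0.2]
opening: 0.498
[ 0.55946357 -0.0141296   0.2634806 ] 0.009865876382653157
green [(136, [333.0, 351.8], [326, 347, 15, 10])]
orange [(522, [448.2, 323.6], [436, 294, 24, 68]), (85, [187.8, 306.0], [183, 296, 13, 25]), (1888, [496.2, 382.3], [393, 373, 184, 18])]
red [(545, [392.8, 65.1], [379, 52, 28, 27])]
w1 [371, 16, 29, 30, 628] [385.3  31. ] 0.1 [0.5816 0.1164] 0.0478 az 46.9
w1 [371, 16, 29, 30, 628] [385.3  31. ] 0.11 [0.5803 0.1144] 0.0454 az 46.4
w6 [360, 53, 31, 28, 691] [375.3  66.7] 0.1 [0.5819 0.1147] 0.0468 az 45.2
w6 [360, 53, 31, 28, 691] [375.3  66.7] 0.11 [0.5806 0.1136] 0.0451 az 45.5
w9 [378, 52, 29, 27, 591] [392.7  65.2] 0.1 [0.5944 0.095 ] 0.0474 az 16.5
w9 [378, 52, 29, 27, 591] [392.7  65.2] 0.11 [0.5927 0.0938] 0.0454 az 15.7
scene red [(86, [274.6, 152.8])]
top red []
```

Same-method wheel azimuth is ≈16°, so the back-off from the stop (−78.6°) is about 94°, a quarter turn within measuring error. One final numeric check, then hand in.

```bash
python3 st.py; python3 - <<'E'
import pickle;from h import *
from plant import r
d=pickle.load(open('s5.pkl','rb'));print('bar',tri([ray(d['scene'],(319.0,156.3)),ray(d['top'],(299.6,174.9))]))
a=pickle.load(open('s0.pkl','rb'))['top']['image'].astype(int);b=d['top']['image'].astype(int)
for n,(x,y) in{'beaker':(355,155),'orange':(380,213),'pink1':(402,248),'pink2':(411,174),'blue':(439,244)}.items(): print(n,'mean diff',np.abs(a-b)[y-10:y+10,x-10:x+10].mean().round(1))
r.finish_job()
E
```

```text
t 25.25 [ 0.5595 -0.0146  0.2639] yaw 13.79 z [-4.e-04  8.e-04 -1.e+00] F [-0.6 -0.4 -0. ] M [-0.1  -0.01  0.05] op 0.499
bar (array([ 0.59310442, -0.10465303,  0.17267395]), [np.float64(0.00013235377737130474), np.float64(0.0001323537773713059)])
beaker mean diff 2.6
orange mean diff 1.4
pink1 mean diff 4.4
pink2 mean diff 4.5
blue mean diff 4.8
the job is handed in; nothing more can be done
```

The job is handed in at about 25 s. The green-handled panel is in the clip, and the stage was cranked to the top stop and backed off about a quarter turn.

- **Panel:** I pushed it into the clip until it stopped hard, at about 30 N. Two independent height measurements put its lower edge 0–2.5 mm from the estimated clip floor. At the end the bar stood upright in the clip's middle. Its height was 0.173 m by the scene and top cameras, which read about 4 mm high. It had come down 2.7 mm from its height before the last push to the stop, against 2.6 mm expected.
- **Slip:** The gripper slipped off the crank once, about 1.3 turns in. I took hold again and turned further.
- **Top stop:** It stopped with about 15 N of resistance. A further 2 mm of command moved nothing, at an angle the crank had passed freely one turn earlier.
- **Back-off:** I measured it at about 94°, with an uncertainty of roughly ±3°. It is slightly over 90° and I did not correct it.
- **Other items:** Comparing the top camera's first and late pictures, the orange panel and the beaker look unmoved, and so do the look-alikes. The gripper was open and clear of everything at hand-in.

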